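Push a staple strip home in a bench stapler's magazine

TASK

Take the wooden push stick by its handle and use it to feed the staple strip from the open tray through the narrow channel of the bench stapler until it meets the stop hidden inside, and press it firmly home there for a second, with about 13 N, never pushing the strip or stapler harder than 18 N. Then draw the stick right out and lay it on the desk, handle up, clear of the stapler. Do not touch the strip with the fingers, and leave the eraser, ink bottle and blue stapler where they are.

Things in the scene. Friction and masses are not known exactly. Their poses are not given: they have to be found in the camera images.
- magazine: Grey steel bench stapler fixed to the desk, 170 long (x) x 70 wide x 66 high. Origin: on its underside, midway across, 75 behind its front edge; x runs along tray and channel, inward; z up. The 8 thick base plate's top is the floor of tray and channel. Open tray at the front, x = -75 to -33, 23 wide between walls 10 high and 4 thick; from -33 to -21 the walls narrow as a funnel to the covered channel
- channel_mouth (a point): Middle of the floor at the entrance of the covered channel (x = -21, 8 above the desk; axes as magazine). Inside 17 wide, 16 high, 110 long; roof top 27 above the desk; the housing, 66 high, begins 40 past this point. A rigid unseen stop is clamped inside: its face is anywhere from 50 to 92 past this point. Before it only light friction (under 2 N) is felt, perhaps a knock at the funnel
- strip_mid (a point): Centre of the loose steel staple strip, a bar 44 long (its x) x 14 wide x 13 high, about 45 g, lying along the tray on its floor, perhaps a little askew. The channel is 3 wider and 3 higher than it. When home its centre is 28 to 70 past channel_mouth
- stick_grip (a point): Centre, half-way up, of the push stick's handle, 40 long x 14 wide x 34 high, rising from the stick's underside. The stick is a wooden bar 180 long x 10 x 10, about 60 g, flat on the desk; x runs from handle to nose, z up. This point is 17 above the underside, 132 behind the nose end. Grasp across the 14; fingers do not fit in the tray, so the handle stays in front of the stapler
- stick_nose (a point): Middle of the flat nose end of the push stick, 5 above its underside; same axes as stick_grip. Under load the nose may dip: a stick that bears on the channel floor or roof loses part of the push to friction, so keep the sideways and vertical forces small
- eraser_mid (a point): Centre of a white eraser in a blue sleeve, 21 x 44 x 12, a bystander
- ink_bottle_mid (a point): Centre of a dark ink bottle, 47 x 46 x 58 high, a bystander
- stapler_mid (a point): Centre of a blue hand stapler, 36 x 148 x 51 high, a bystander
Mind the look-alikes: they are no part of the job. Of the things shaped like the part that bears stick_grip, the wooden one is meant.

How it is judged:
By the outcome, as a careful person would: the job done as asked, in the order asked, and still so for the second after the job is handed in, with the robot touching nothing.
It also fails if it takes over 54 s, if anything falls off the work surface, if the arm or the gripper's body presses on something with over 40 N, if the wrist force passes 120 N, or if a joint passes its speed limit or range.

ROBOT

A 6-joint arm with a two-finger parallel gripper is mounted at the origin on a cart in front of the work surface, level with it; the furniture and walls round the work are solid. World frame = base frame: x ahead of the robot, y to its left, z up, the work surface at z = 0. Lengths are in mm, angles in degrees, forces in N, time in s.
With the tool pointing down it reaches from about 350 to 850 mm from the base axis. Payload 8.1 kg.
Tool frame: the origin (TCP) lies where the fingers leave the gripper's body, on its centre line; the fingertips stand 73 mm ahead of it and the grasp point (between the pads) lies 54 mm ahead of it; z points along the fingers, y is the line along which they close (so a half turn about z gives the same grasp; the last joint's range is limited). The gripper opens to 85 mm and grips with 20 to 120 N. Pads are 22 mm wide; open, the fingers measure 114 mm over their backs; the gripper's body (76 mm by 85 mm) begins 54 mm behind the grasp point. The pads swing forward as they close: fully open they stand 13 mm farther back than shut.
Start: joints at [-80.237, 7.471, 85.268, -0, 87.261, -4.893], TCP at [151.832, -580.476, 303.892] pointing down, gripper open.
Joint ranges: [-169.43, 169.43], [-51.17, 129.36], [1.28, 143.12], [-76.62, 256.62], [0, 156.53], [-152.29, 152.29]. Speed limits (degrees/s): [136.94, 136.94, 159.86, 180, 180, 180].

INTERFACE

Orientations are given as [roll, pitch, yaw] about the fixed x, y, z axes, in that order (R = Rz(yaw) Ry(pitch) Rx(roll)).
In Python, from bench import sense, optics, r gives the robot as it stands.
- The arm moves only by the tool servo_tool, never from a script. Its argument "plan" is a list that holds one entry, the list of rows, each a list of 5 numbers: the shift along the world's x, y, z in m, then the turn about the world's z in degrees, then the finger opening in m, from 0 to 0.0854. A call has 1 to 10 rows; each row shifts and turns the commanded pose from where the row before left it; what a row does not reach is not made up. A row lasts 1/10 s, in which the tool goes at most 50 mm and 8.59 degrees, less where a joint would pass 70% of its speed; a pose out of reach is approached as far as the arm can. A call is refused whole if a number of a shift passes 0.05 or a number of a turn 8.59, either way. A call with a gripper value outside its range is refused whole. The fingers move at their own pace and stop on an object; "force" is the grip in N (left out, the last holds). Time passes only in rows, so rows that do not move let the fingers close. It gives the time, the measured TCP pose, the force, the opening and the grip force at its end, in the units of the state.
- sense(): the state, without advancing time (a new reading comes with each control period).
- optics.snapshot(name): name is "scene" or "top"; returns a dict with "frame" (480x640x3 uint8, blue, green, red), "fx", "fy", "cx", "cy" (pixels), "cam_to_world" (4x4, takes a point from camera to world coordinates). Camera axes: x right, y down, z forward; pixel columns grow to the right and rows downward; lengths in mm; the calibration is good to about 2 mm. A picture is of the moment at which its call begins. There is no depth.
- r.hand_in(): hands the job in; it is judged then, once.
The state is a dict: "time": time; "joint_pos": joint angles; "qd": joint speeds; "joint_efforts": joint torques, N m; "tool_pos": TCP position; "tcp_rot": TCP orientation; "ft_force": force on the tool from outside, world axes, zero at the start; "wrist_torque": the same for the moment, N m; "finger_gap": finger opening in mm; "grip_force": force on a finger pad.
Only numpy, scipy, OpenCV 4.12 (cv2) and the standard library are available. Lean on these libraries where they do the work, as an engineer would, in place of code of your own. Each camera call takes 0.05 s, during which the arm holds its last target. There are 200 camera calls.

## Working session

There is one attempt and no reset: what is moved stays moved. The work goes in short steps, Python scripts to look and compute and a tool call to move; the robot and the scene stay as the last step left them, time stands still between calls to the robot, and variables do not carry over. Pictures are saved under pics/ and viewed, at most 10 in all, crops included, and the job is handed in when it is done.

Besides the shell and the picture viewer there is one more tool, called after "Call:" as a command line: name --argument value ..., lists and objects as JSON in quotes. servo_tool: Moves the arm, as the interface text tells. Its arguments: {"type":"object","properties":{"plan":{"type":"array"},"force":{"type":"number"}},"required":["plan"]}

```bash
mkdir -p pics; ls; cat > h.py <<'E'
import numpy as np, cv2
from bench import sense, optics, r
def snap(n,f):
    s=optics.snapshot(n); cv2.imwrite('pics/'+f,s['frame']); return s
def px2w(s,u,v,z):
    T=np.array(s['cam_to_world']); d=T[:3,:3]@np.array([(u-s['cx'])/s['fx'],(v-s['cy'])/s['fy'],1.]); o=T[:3,3]
    return o+d*(z-o[2])/d[2]
def w2px(s,p):
    T=np.array(s['cam_to_world']); c=T[:3,:3].T@(np.array(p)-T[:3,3]); return s['fx']*c[0]/c[2]+s['cx'],s['fy']*c[1]/c[2]+s['cy']
E
python3 - <<'E'
from h import *
for n in('top','scene'):
    s=snap(n,n+'1.png'); print(n,s['fx'],s['cx'],s['cy'],np.round(s['cam_to_world'],3).tolist())
E
```

```text
pics
top 597.3587375203816 316.45527239572556 246.2587774561623 [[0.005, -0.997, 0.08, 488.665], [-1.0, -0.006, -0.012, -7.01], [0.013, -0.08, -0.997, 1140.83], [0.0, 0.0, 0.0, 1.0]]
scene 547.4533363286075 323.050842122692 245.6653390763421 [[-0.876, -0.248, 0.415, 116.408], [-0.483, 0.404, -0.777, 835.736], [0.025, -0.881, -0.473, 573.469], [0.0, 0.0, 0.0, 1.0]]
```

View pics/top1.png

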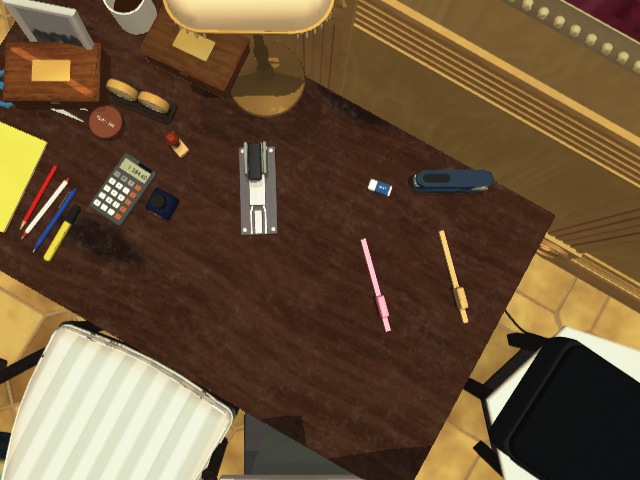

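View pics/scene1.png

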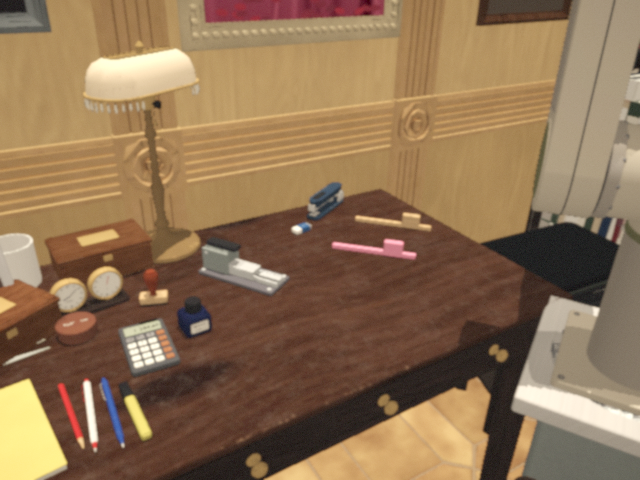

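The top view shows two stick look-alikes: pink at (376,285), tan wood at (453,277). The wooden one is meant, with its handle near (460,299) and nose near (442,232). The stapler is at (258,190), its tray facing the robot at (258,220). I'll check both in one close crop.

```bash
python3 - <<'E'
import cv2,numpy as np
i=cv2.imread('pics/top1.png')
a=cv2.resize(i[225:335,350:480],None,fx=5,fy=5,interpolation=cv2.INTER_CUBIC)[:, 425-0-50:] 
a=cv2.resize(i[225:330,425:475],None,fx=5.7,fy=5.7,interpolation=cv2.INTER_CUBIC)
b=cv2.resize(i[137:242,230:285],None,fx=5.7,fy=5.7,interpolation=cv2.INTER_CUBIC)
c=np.hstack([a,b]);print(a.shape,b.shape);cv2.imwrite('pics/c1.png',c)
E
```

```text
(598, 285, 3) (598, 314, 3)
```

View pics/c1.png

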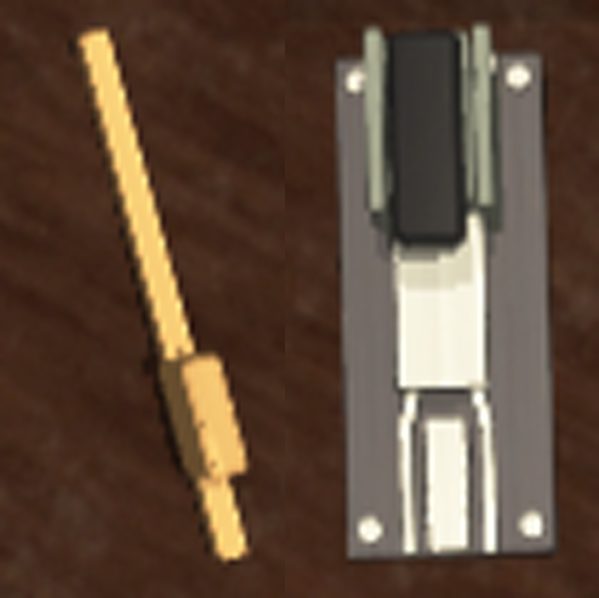

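The crop shows the wooden stick, with its nose at (441.5,231) and handle top centred at (462.5,298). It also shows the stapler plate, with its front edge at row ≈234, and the strip in the open tray at (257,221).

```bash
python3 - <<'E'
from h import *
s=optics.snapshot('top')
P=lambda x,y,z,ox,oy,x0: px2w(s,ox+(x-x0+.5)/5.7-.5,oy+(y+.5)/5.7-.5,z)
S=lambda x,y,z:P(x,y,z,425,225,0)
M=lambda x,y,z:P(x,y,z,230,137,285)
n=S(94,33,10);t=S(231,556,10);h=np.mean([S(*c,34) for c in((182,360),(215,352),(247,470),(213,478))],0)
d=(n-t)[:2];L=np.hypot(*d);print('nose',n,'tail',t,'L',L,'yaw',np.degrees(np.arctan2(d[1],d[0])),'handle',h,'pred',n[:2]-d/L*132)
c=[M(*q,8) for q in((349,557),(553,553),(541,55),(337,60))]
f=(c[0]+c[1])/2;b=(c[2]+c[3])/2;d=(b-f)[:2];L=np.hypot(*d)
print('front',f,'back',b,'L',L,np.linalg.norm(c[0]-c[1]),'yaw',np.degrees(np.arctan2(d[1],d[0])))
print([np.degrees(np.arctan2(*(a-e)[[1,0]])) for a,e in((c[3],c[0]),(c[2],c[1]))], np.degrees(np.arctan2(-(c[0]-c[1])[0],(c[0]-c[1])[1])))
q=[M(*a,21) for a in((428,418),(466,418),(467,548),(427,550))];print('strip',np.round(q,1),np.mean(q,0))
# roof centre: z 27
print('roof',M(399,387,27),M(485,388,27))
print(sense())
E
```

```text
nose [ 611.33322377 -258.64392506   10.        ] tail [ 437.63789431 -302.11708762   10.        ] L 179.05301823420388 yaw 14.051557490563974 handle [ 484.22149043 -291.0541292    34.        ] pred [ 483.28297522 -290.692854  ]
front [602.37402754  89.0515578    8.        ] back [771.24971719  95.30280672   8.        ] L 168.99135086485092 68.0485408235995 yaw 2.1199423120429097
[np.float64(2.257781259540243), np.float64(1.9824960846049777)] 1.508851229255269
strip [[646.6  96.2  21. ]
 [646.7  83.6  21. ]
 [603.4  82.7  21. ]
 [602.7  95.9  21. ]] [624.84908292  89.59434977  21.        ]
roof [655.98769706 105.29783667  27.        ] [655.86029782  76.98040514  27.        ]
{'time': 0.15, 'joint_pos': array([-8.02371638e+01,  7.50684887e+00,  8.53142047e+01, -1.18428984e-03,
        8.72624023e+01, -4.89604103e+00]), 'qd': array([ 0.03537737, -0.15282626, -0.13732641, -0.05086483,  0.09865502,
       -0.09077868]), 'joint_efforts': array([-3.12886432e-04, -5.70063615e+01, -5.01158702e+01, -4.21007690e-04,
        9.62785474e-03, -3.24626376e-05]), 'tool_pos': array([ 151.76963666, -580.15912726,  303.07493183]), 'tcp_rot': array([-1.79916748e+02, -5.94425116e-03,  1.46589303e+01]), 'ft_force': array([0.82485661, 0.16132314, 0.61601324]), 'wrist_torque': array([ 0.03776307, -0.00703145,  0.01071248]), 'grip_force': 0.0, 'finger_gap': 85.58906215774293}
```

Call:
servo_tool --plan '[[[0.033,0.029,-0.01,0,0.06],[0.033,0.029,-0.01,0,0.06],[0.033,0.029,-0.01,0,0.06],[0.033,0.029,-0.01,0,0.06],[0.033,0.029,-0.01,0,0.06],[0.033,0.029,-0.01,0,0.06],[0.033,0.029,-0.01,0,0.06],[0.033,0.029,-0.01,0,0.06],[0.033,0.029,-0.01,0,0.06],[0.033,0.029,-0.01,-0.6,0.06]]]' --force 80

```text
time: 1.15
tool_pos: [482.9, -289.0, 203.3]
tcp_rot: [-180.0, 0.0, 14.1]
ft_force: [-0.0, -1.2, 0.2]
finger_gap: 59.8
grip_force: 0.0
```

Call:
servo_tool --plan '[[[0.001,-0.002,-0.03,0,0.06],[0,0,-0.03,0,0.06],[0,0,-0.03,0,0.06],[0,0,-0.01,0,0.06],[0,0,0,0,0.06]]]'

```text
time: 1.65
tool_pos: [481.6, -291.6, 102.0]
tcp_rot: [-179.8, 0.2, 14.1]
ft_force: [0.5, 0.2, 0.2]
finger_gap: 60.0
grip_force: 0.0
```

```bash
python3 - <<'E'
from h import *
s=snap('scene','s2.png'); u,v=w2px(s,(484,-291,40)); print(u,v)
u,v=int(u),int(v);cv2.imwrite('pics/c2.png',cv2.resize(s['frame'][v-70:v+50,u-110:u+50],None,fx=4,fy=4,interpolation=cv2.INTER_CUBIC))
E
```

```text
412.2034602509845 213.06427755119526
```

View pics/c2.png

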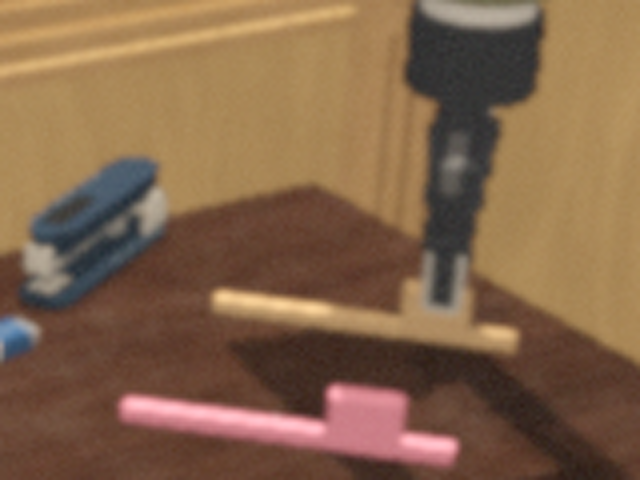

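The gripper straddles the wooden handle, centred at about (438,300) in the crop. I'll descend and close.

Call:
servo_tool --plan '[[[0.001,0,-0.012,0,0.06],[0,0,-0.012,0,0.06],[0,0,0,0,0.03],[0,0,0,0,0.0],[0,0,0,0,0.0],[0,0,0,0,0.0],[0,0,0,0,0.0],[0,0,0,0,0.0]]]'

```text
time: 2.5
tool_pos: [484.2, -292.8, 80.6]
tcp_rot: [179.9, -0.0, 14.1]
ft_force: [-0.3, 0.6, 5.0]
finger_gap: 12.3
grip_force: 78.4
```

Call:
servo_tool --plan '[[[0,0,0.02,0,0.0],[0,0,0.03,0,0.0],[-0.01,0.02,0.01,0,0.0],[-0.01,0.04,0,-2,0.0],[-0.01,0.04,0,-2,0.0],[0,0.04,0,-2,0.0],[0,0.04,0,-2,0.0],[0,0.04,0,-2,0.0],[0,0.04,0,-2,0.0],[0,0.04,0,0,0.0]]]' --force 100

```text
time: 3.5
tool_pos: [453.5, 9.1, 139.9]
tcp_rot: [-180.0, -0.0, 2.0]
ft_force: [1.4, 1.1, -1.7]
finger_gap: 12.1
grip_force: 97.4
```

Call:
servo_tool --plan '[[[0,0.035,0,0,0.0],[0,0.025,0,0,0.0],[0,0.015,0,0,0.0],[0,0,-0.02,0,0.0],[0,0,-0.015,0,0.0],[0,0,0,0,0.0],[0,0,0,0,0.0]]]'

```text
time: 4.2
tool_pos: [453.5, 82.5, 104.8]
tcp_rot: [180.0, 0.1, 2.1]
ft_force: [0.4, -0.5, -0.1]
finger_gap: 12.3
grip_force: 97.5
```

```bash
python3 - <<'E'
from h import *
print({k:np.round(v,2) for k,v in sense().items() if k in('tool_pos','tcp_rot','ft_force','wrist_torque','finger_gap')})
s=snap('top','t3.png'); a=s['frame'][195:255,230:285]
t=optics.snapshot('scene'); u,v=map(int,w2px(t,(590,90,25))); print(u,v)
b=t['frame'][v-40:v+35,u-55:u+50]
a=cv2.resize(a,(550,600),interpolation=cv2.INTER_CUBIC)[:, :400]
cv2.imwrite('pics/c3a.png',cv2.resize(s['frame'][195:295,225:295],(420,600),interpolation=cv2.INTER_CUBIC))
b=cv2.resize(b,(380,271),interpolation=cv2.INTER_CUBIC)
c=np.zeros((600,800,3),np.uint8);c[:,:420]=cv2.imread('pics/c3a.png');c[:271,420:]=b;cv2.imwrite('pics/c3.png',c)
E
```

```text
{'tool_pos': array([453.5 ,  82.47, 104.84]), 'tcp_rot': array([1.80e+02, 6.00e-02, 2.05e+00]), 'ft_force': array([ 0.4 , -0.47, -0.12]), 'wrist_torque': array([-0.02,  0.01, -0.06]), 'finger_gap': np.float64(12.27)}
286 279
```

View pics/c3.png

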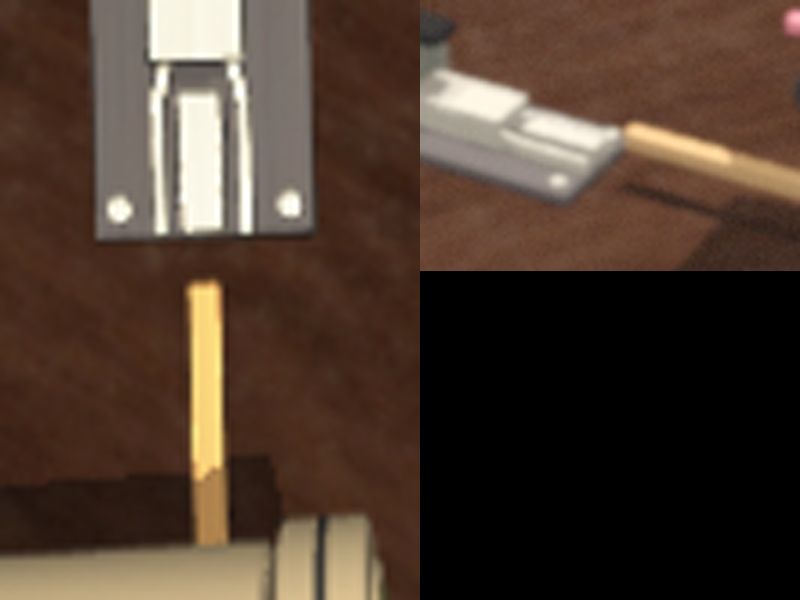

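```bash
python3 - <<'E'
from h import *
s=optics.snapshot('top'); C=lambda x,y,z:px2w(s,225+(x+.5)/6-.5,195+(y+.5)/6-.5,z)
for z in(30,34): print('nose',C(204.5,284,z))
a=C(206,300,34);b=C(209.5,460,34);print('yaw stick',np.degrees(np.arctan2(*(a-b)[[1,0]])))
print('front',C(97,240,8),C(314,236,8),'tray walls inner front z18',C(167,233,18),C(241,233,18),'roof',C(149,60,27),C(241,62,27),'wall in mouth',C(163,68,18),C(237,68,18))
print('strip',C(180,232,21),C(222,230,21),C(178,93,21),C(215,93,21))
t=optics.snapshot('scene');k=3.62
for z in (28,31,34,37): print(z,px2w(t,286-55+(630-420)/k,279-40+125/k,z))
E
```

```text
nose [585.25140949  87.087597    30.        ]
nose [584.90361033  86.74875959  34.        ]
yaw stick 1.99261792773283
front [600.94910464 123.18085427   8.        ] [602.67799952  54.4402422    8.        ] tray walls inner front z18 [602.31412014 100.09085772  18.        ] [602.4679885  76.8483334  18.       ] roof [655.79420505 105.61599613  27.        ] [655.37079204  76.83444201  27.        ] wall in mouth [654.629833   102.07769715  18.        ] [654.79815307  78.74987099  18.        ]
strip [602.35255008  95.73763623  21.        ] [603.07009006  82.58914505  21.        ] [646.28842933  96.96310863  21.        ] [646.37126346  85.3371668   21.        ]
28 [595.97270948  72.70221765  28.        ]
31 [593.33517287  76.89879031  31.        ]
34 [590.69763626  81.09536298  34.        ]
37 [588.06009966  85.29193564  37.        ]
```

Call:
servo_tool --plan '[[[0,0.0015,-0.007,0,0.0],[0,0,-0.006,0,0.0],[0.004,0,0,0,0.0],[0.004,0,0,0,0.0],[0.002,0,0,0,0.0],[0.002,0.0004,0,0,0.0],[0,0,0,0,0.0]]]'

```text
time: 5.1
tool_pos: [466.3, 84.5, 92.1]
tcp_rot: [-180.0, -0.0, 2.1]
ft_force: [1.0, 0.2, -0.3]
finger_gap: 12.3
grip_force: 97.5
```

```bash
python3 - <<'E'
from h import *
print({k:np.round(v,2) for k,v in sense().items() if k in('tool_pos','tcp_rot','ft_force','wrist_torque','finger_gap')})
s=optics.snapshot('top')
a=cv2.resize(s['frame'][195:275,232:285],(398,600),interpolation=cv2.INTER_CUBIC)
t=optics.snapshot('scene'); u,v=map(int,w2px(t,(600,90,18))); print(u,v)
b=cv2.resize(t['frame'][v-25:v+25,u-30:u+37],(400,299),interpolation=cv2.INTER_CUBIC)
c=np.zeros((600,800,3),np.uint8);c[:,:398]=a;c[:299,400:]=b;cv2.imwrite('pics/c4.png',c)
E
```

```text
{'tool_pos': array([466.28,  84.46,  92.1 ]), 'tcp_rot': array([-1.80e+02, -3.00e-02,  2.05e+00]), 'ft_force': array([ 1.01,  0.22, -0.26]), 'wrist_torque': array([-0.02, -0.  ,  0.01]), 'finger_gap': np.float64(12.34)}
282 281
```

View pics/c4.png

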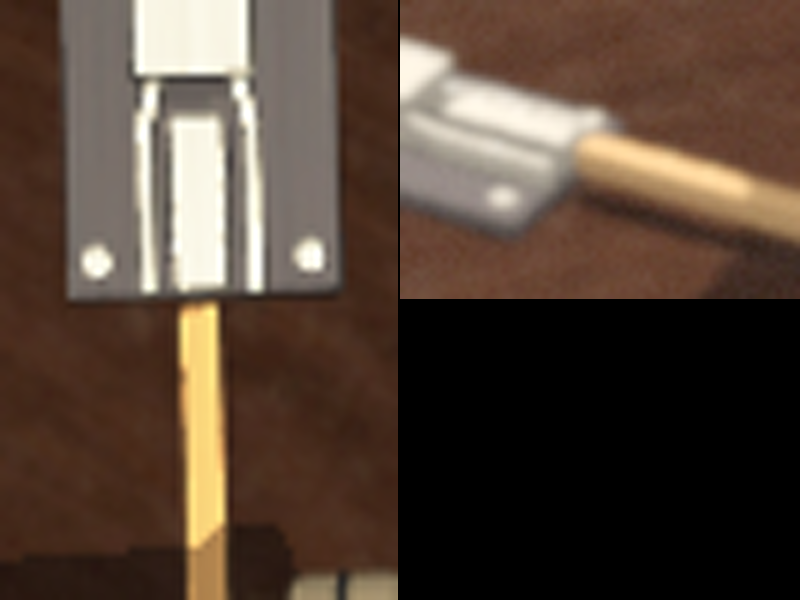

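Nose at crop (199,305), in line with the tray (walls 157–246) and level with the strip. I'll feed slowly.

Call:
servo_tool --plan '[[[0.002,0.0001,0,0,0.0],[0.002,0.0001,0,0,0.0],[0.002,0.0001,0,0,0.0],[0.002,0.0001,0,0,0.0],[0.002,0.0001,0,0,0.0],[0.002,0.0001,0,0,0.0],[0.002,0.0001,0,0,0.0],[0.002,0,0,0,0.0],[0.002,0,0,0,0.0],[0.002,0,0,0,0.0]]]'

```text
time: 6.2
tool_pos: [486.0, 85.1, 91.9]
tcp_rot: [-180.0, 0.0, 2.1]
ft_force: [-1.0, -0.1, -0.4]
finger_gap: 12.3
grip_force: 97.5
```

Call:
servo_tool --plan '[[[0.002,0.0001,0,0,0.0],[0.002,0.0001,0,0,0.0],[0.002,0.0001,0,0,0.0],[0.002,0.0001,0,0,0.0],[0.002,0.0001,0,0,0.0],[0.002,0.0001,0,0,0.0],[0.002,0.0001,0,0,0.0]]]'

```text
time: 6.9
tool_pos: [500.0, 85.8, 91.9]
tcp_rot: [-180.0, 0.0, 2.1]
ft_force: [0.2, 0.6, -0.6]
finger_gap: 12.4
grip_force: 97.5
```

Call:
servo_tool --plan '[[[0.002,0.0001,0,0,0.0],[0.002,0.0001,0,0,0.0],[0.002,0.0001,0,0,0.0],[0.002,0.0001,0,0,0.0],[0.002,0.0001,0,0,0.0],[0.002,0.0001,0,0,0.0],[0.002,0,0,0,0.0],[0.002,0,0,0,0.0],[0.002,0,0,0,0.0],[0.002,0,0,0,0.0]]]'

```text
time: 7.9
tool_pos: [520.0, 86.4, 91.9]
tcp_rot: [-180.0, 0.0, 2.1]
ft_force: [-0.1, 0.1, -0.3]
finger_gap: 12.2
grip_force: 97.5
```

```bash
python3 - <<'E'
from h import *
print(sense()['ft_force'],sense()['wrist_torque'])
s=optics.snapshot('top')
a=cv2.resize(s['frame'][195:275,232:285],(398,600),interpolation=cv2.INTER_CUBIC)
t=optics.snapshot('scene'); u,v=map(int,w2px(t,(620,90,18))); print(u,v)
b=cv2.resize(t['frame'][v-25:v+25,u-37:u+30],(400,299),interpolation=cv2.INTER_CUBIC)
c=np.zeros((600,800,3),np.uint8);c[:,:398]=a;c[:299,400:]=b;cv2.imwrite('pics/c5.png',c)
E
```

```text
[-0.11894511  0.0674724  -0.31779292] [-0.03042101  0.06975229  0.00866742]
273 278
```

View pics/c5.png

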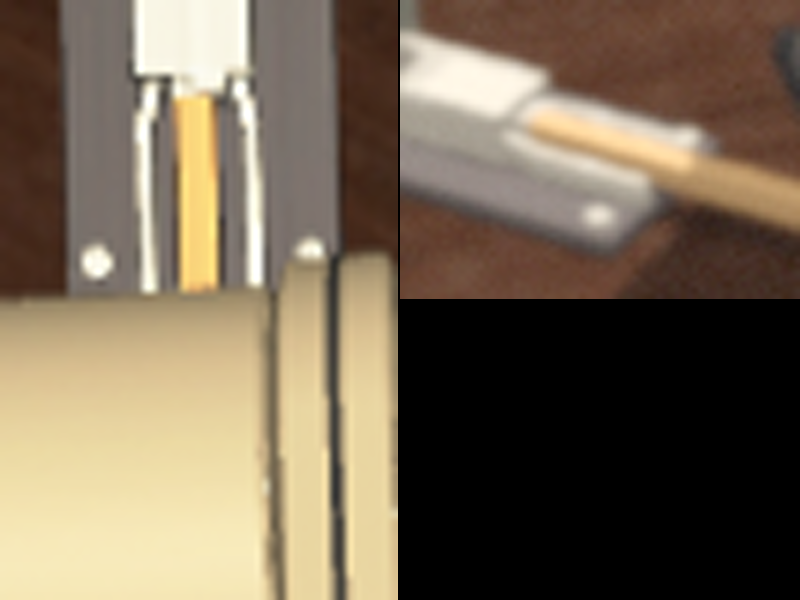

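The strip is nearly swallowed by the channel, its rear end at crop (196,93) with the nose right behind it. From here the stop could come soon, so I'll use tiny steps with a force check after each.

Call:
servo_tool --plan '[[[0.002,0.0001,0,0,0.0],[0.002,0.0001,0,0,0.0],[0.002,0,0,0,0.0]]]'

```text
time: 8.3
tool_pos: [526.0, 86.6, 91.9]
tcp_rot: [-180.0, 0.0, 2.1]
ft_force: [-0.3, 0.3, -0.5]
finger_gap: 12.2
grip_force: 97.5
```

Call:
servo_tool --plan '[[[0.0006,0,0,0,0.0],[0.0006,0,0,0,0.0]]]'

```text
time: 8.5
tool_pos: [527.1, 86.6, 91.9]
tcp_rot: [180.0, 0.0, 2.1]
ft_force: [0.3, -0.2, 0.3]
finger_gap: 11.8
grip_force: 97.5
```

Call:
servo_tool --plan '[[[0.0006,0,0,0,0.0],[0.0006,0,0,0,0.0]]]'

```text
time: 8.7
tool_pos: [528.2, 86.6, 91.9]
tcp_rot: [-180.0, 0.0, 2.1]
ft_force: [0.7, 0.2, 0.2]
finger_gap: 12.0
grip_force: 97.5
```

Call:
servo_tool --plan '[[[0.0006,0.0001,0,0,0.0],[0.0006,0,0,0,0.0]]]'

```text
time: 8.9
tool_pos: [529.5, 86.7, 91.9]
tcp_rot: [180.0, -0.0, 2.1]
ft_force: [-0.3, -0.3, 0.1]
finger_gap: 11.8
grip_force: 97.5
```

Call:
servo_tool --plan '[[[0.0006,0,0,0,0.0],[0.0006,0,0,0,0.0]]]'

```text
time: 9.1
tool_pos: [530.7, 86.7, 91.9]
tcp_rot: [-180.0, -0.0, 2.1]
ft_force: [-0.5, -0.5, -1.1]
finger_gap: 12.4
grip_force: 97.5
```

Call:
servo_tool --plan '[[[0.0006,0.0001,0,0,0.0],[0.0006,0,0,0,0.0]]]'

```text
time: 9.3
tool_pos: [531.9, 86.8, 91.9]
tcp_rot: [-180.0, 0.0, 2.1]
ft_force: [-0.3, -0.9, 0.7]
finger_gap: 12.2
grip_force: 97.5
```

Call:
servo_tool --plan '[[[0.0006,0,0,0,0.0],[0.0006,0,0,0,0.0]]]'

```text
time: 9.5
tool_pos: [532.4, 86.8, 91.6]
tcp_rot: [180.0, 0.1, 2.1]
ft_force: [-6.1, -0.7, 2.0]
finger_gap: 12.2
grip_force: 97.8
```

Call:
servo_tool --plan '[[[0.0004,0,0,0,0.0],[0,0,0,0,0.0]]]'

```text
time: 9.7
tool_pos: [532.4, 86.8, 91.5]
tcp_rot: [180.0, 0.1, 2.1]
ft_force: [-7.0, -0.2, 3.4]
finger_gap: 12.2
grip_force: 97.9
```

Call:
servo_tool --plan '[[[0.0,0,0.001,0,0.0],[0.0004,0,0,0,0.0],[0,0,0,0,0.0]]]'

```text
time: 10.0
tool_pos: [532.6, 86.8, 92.1]
tcp_rot: [180.0, 0.2, 2.1]
ft_force: [-5.9, -1.1, 0.5]
finger_gap: 12.9
grip_force: 97.5
```

```bash
python3 - <<'E'
from h import *
S=sense();print(S['wrist_torque'],S['ft_force'],S['tool_pos'],S['tcp_rot'])
E
```

```text
[-0.01468072  1.01472246 -0.00310969] [-5.90715507 -1.06524087  0.48179634] [532.57632054  86.79947825  92.05143693] [1.79998476e+02 1.79693240e-01 2.05962734e+00]
```

Call:
servo_tool --plan '[[[0.0005,0,0.0002,0,0.0],[0,0,0,0,0.0]]]' --force 120

```text
time: 10.2
tool_pos: [532.7, 86.8, 92.1]
tcp_rot: [180.0, 0.2, 2.1]
ft_force: [-7.2, 0.0, 0.8]
finger_gap: 12.1
grip_force: 120.1
```

Call:
servo_tool --plan '[[[0.0006,0,0.0003,0,0.0],[0,0,0,0,0.0]]]'

```text
time: 10.4
tool_pos: [532.8, 86.8, 92.1]
tcp_rot: [180.0, 0.3, 2.1]
ft_force: [-10.0, -0.3, 0.9]
finger_gap: 12.0
grip_force: 120.3
```

Call:
servo_tool --plan '[[[0.0006,0,0.0003,0,0.0],[0,0,0,0,0.0]]]'

```text
time: 10.6
tool_pos: [532.9, 86.8, 92.1]
tcp_rot: [180.0, 0.4, 2.1]
ft_force: [-12.1, 0.2, 1.8]
finger_gap: 11.4
grip_force: 120.5
```

Call:
servo_tool --plan '[[[0.0003,0,0.0004,0,0.0],[0,0,0,0,0.0],[0,0,0,0,0.0]]]'

```text
time: 10.9
tool_pos: [532.9, 86.8, 92.3]
tcp_rot: [180.0, 0.4, 2.1]
ft_force: [-12.3, -0.3, 1.8]
finger_gap: 11.9
grip_force: 120.5
```

Call:
servo_tool --plan '[[[0.0002,0,0.0003,0,0.0],[0,0,0,0,0.0],[0,0,0,0,0.0]]]'

```text
time: 11.2
tool_pos: [533.0, 86.8, 92.5]
tcp_rot: [180.0, 0.4, 2.1]
ft_force: [-11.8, -1.4, 0.3]
finger_gap: 11.9
grip_force: 120.4
```

Call:
servo_tool --plan '[[[0.0003,0,0,0,0.0],[0,0,0,0,0.0],[0,0,0,0,0.0]]]'

```text
time: 11.5
tool_pos: [533.0, 86.8, 92.4]
tcp_rot: [180.0, 0.5, 2.1]
ft_force: [-13.4, -0.4, 2.4]
finger_gap: 11.9
grip_force: 120.5
```

Call:
servo_tool --plan '[[[0,0,0,0,0.0],[0,0,0,0,0.0],[0,0,0,0,0.0]]]'

```text
time: 11.8
tool_pos: [533.0, 86.8, 92.5]
tcp_rot: [180.0, 0.5, 2.1]
ft_force: [-13.7, -0.8, 2.1]
finger_gap: 11.7
grip_force: 120.5
```

Call:
servo_tool --plan '[[[0,0,0,0,0.0],[0,0,0,0,0.0],[0,0,0,0,0.0]]]'

```text
time: 12.1
tool_pos: [533.0, 86.8, 92.4]
tcp_rot: [180.0, 0.5, 2.1]
ft_force: [-13.8, -0.6, 1.3]
finger_gap: 12.3
grip_force: 120.5
```

Call:
servo_tool --plan '[[[0,0,0,0,0.0],[0,0,0,0,0.0],[0,0,0,0,0.0],[0,0,0,0,0.0],[0,0,0,0,0.0],[0,0,0,0,0.0],[0,0,0,0,0.0],[0,0,0,0,0.0],[0,0,0,0,0.0],[0,0,0,0,0.0]]]'

```text
time: 13.1
tool_pos: [533.0, 86.8, 92.5]
tcp_rot: [180.0, 0.5, 2.1]
ft_force: [-13.8, -0.4, 2.5]
finger_gap: 11.8
grip_force: 120.5
```

Call:
servo_tool --plan '[[[-0.002,0,-0.0005,0,0.0],[-0.003,-0.0001,-0.0005,0,0.0],[-0.005,-0.0002,-0.0005,0,0.0],[-0.01,-0.0004,0,0,0.0],[-0.015,-0.0006,0,0,0.0],[-0.015,-0.0005,0,0,0.0],[-0.015,-0.0005,0,0,0.0],[-0.015,-0.0005,0,0,0.0],[-0.015,-0.0005,0,0,0.0],[-0.01,0,0,0,0.0]]]'

```text
time: 14.1
tool_pos: [430.2, 83.5, 92.9]
tcp_rot: [-180.0, -0.0, 2.1]
ft_force: [-0.7, -0.2, -0.6]
finger_gap: 12.0
grip_force: 120.3
```

Call:
servo_tool --plan '[[[0,-0.02,0,0,0.0],[0,-0.03,0,0,0.0],[0,-0.03,0,0,0.0],[0.005,-0.02,0,0,0.0],[0.005,0,0,0,0.0],[0,0,-0.006,0,0.0],[0,0,-0.003,0,0.0],[0,0,-0.001,0,0.0],[0,0,0,0,0.0]]]'

```text
time: 15.0
tool_pos: [440.8, -15.7, 82.3]
tcp_rot: [-180.0, 0.1, 2.1]
ft_force: [1.3, -0.1, -0.1]
finger_gap: 11.7
grip_force: 120.3
```

Call:
servo_tool --plan '[[[0,0,-0.0008,0,0.0],[0,0,-0.0007,0,0.0],[0,0,0,0,0.0]]]'

```text
time: 15.3
tool_pos: [441.3, -16.3, 81.4]
tcp_rot: [-180.0, 0.0, 2.1]
ft_force: [-0.0, 0.1, -0.3]
finger_gap: 11.7
grip_force: 120.3
```

Call:
servo_tool --plan '[[[0,0,-0.0008,0,0.0],[0,0,0,0,0.0]]]'

```text
time: 15.5
tool_pos: [441.5, -16.5, 80.7]
tcp_rot: [180.0, -0.0, 2.1]
ft_force: [-0.1, 0.6, 0.6]
finger_gap: 12.0
grip_force: 120.7
```

Call:
servo_tool --plan '[[[0,0,-0.0005,0,0.0],[0,0,0,0,0.0],[0,0,0,0,0.02],[0,0,0,0,0.04],[0,0,0,0,0.06],[0,0,0,0,0.06],[0,0,0,0,0.06],[0,0,0,0,0.06]]]' --force 40

```text
time: 16.3
tool_pos: [441.3, -16.5, 80.0]
tcp_rot: [-180.0, 0.0, 2.1]
ft_force: [-0.2, -0.0, -0.1]
finger_gap: 59.9
grip_force: 0.0
```

Call:
servo_tool --plan '[[[0,0,0.01,0,0.06],[0,0,0.02,0,0.06],[0,0,0.04,0,0.06],[0,0,0.04,0,0.06],[0,-0.02,0.04,0,0.06],[0,-0.04,0,0,0.06],[0,-0.04,0,0,0.06],[0,-0.04,0,0,0.06],[0,-0.04,0,0,0.06],[0,0,0,0,0.06]]]'

```text
time: 17.3
tool_pos: [441.0, -200.6, 231.2]
tcp_rot: [179.9, -0.0, 1.8]
ft_force: [-0.4, -0.3, -0.5]
finger_gap: 60.2
grip_force: 0.0
```

```bash
python3 - <<'E'
from h import *
s=snap('top','t6.png');t=optics.snapshot('scene')
a=cv2.resize(s['frame'][130:350,170:390],(500,500));u,v=map(int,w2px(t,(520,40,18)))
b=cv2.resize(t['frame'][v-75:v+75,u-75:u+75],(300,300))
c=np.zeros((500,800,3),np.uint8);c[:,:500]=a;c[:300,500:]=b;cv2.imwrite('pics/c6.png',c)
E
```

```text
(no output)
```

View pics/c6.png

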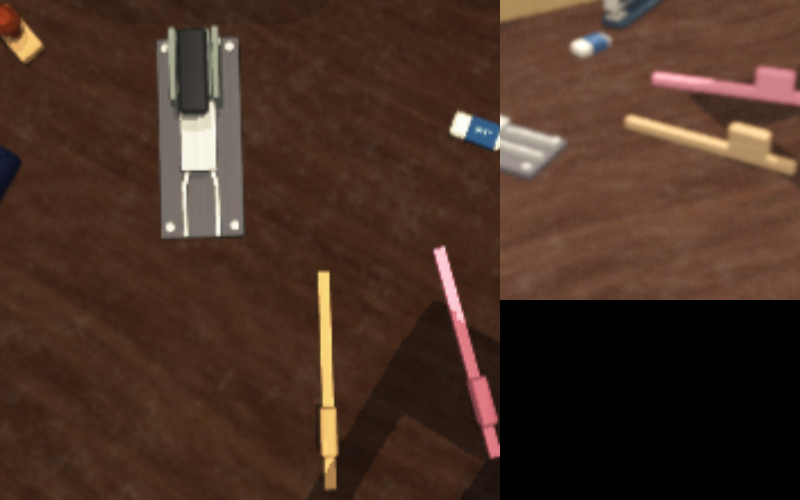

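The tray is empty, with the strip inside the channel. The stick lies handle up at crop (328,380), clear of the stapler, and the bystanders are undisturbed.

```bash
python3 -c "
from bench import r
print(r.hand_in())"
```

```text
the job is handed in; nothing more can be done
None
```

The job is handed in at about 17 s of the 54 s allowed, with no verdict returned. The strip met a rigid stop about 52 mm past the channel mouth and was held there at 13.4–13.8 N (wrist readings) for about 1.6 s. The stick was then drawn out and laid handle up, clear of the stapler.

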